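# Roll the bar into the V-block, up to the stop

## Robot

A 7-joint arm with a two-finger parallel gripper is mounted at the origin on the work surface. World frame = base frame: x ahead of the robot, y to its left, z up, the work surface at z = 0. Lengths are in m, angles in rad, forces in N, time in s.
With the tool pointing down it reaches from about 0.425 to 1.025 m from the base axis. Payload 9.4 kg.
Tool frame: the origin (TCP) lies on the mounting face of the last link; the fingertips stand 186 mm ahead of it and the grasp point (between the pads) lies 167 mm ahead of it; z points along the fingers, y is the line along which they close (so a half turn about z gives the same grasp; the last joint's range is limited). The gripper opens to 93 mm and grips with 3 to 60 N. Pads are 15 mm wide; open, the fingers measure 128 mm over their backs; the gripper's body (75 mm by 188 mm) begins 65 mm behind the grasp point.
Start: joints at [1.153, 0.599, -0.003, 1.599, 0.002, 0.943, -0.08], TCP at [0.242, -0.683, 0.405] pointing down, gripper open.
Joint ranges: [-2.57, 2.57], [-0.35, 1.97], [-1.29, 1.29], [0.11, 2.56], [-1.05, 4.19], [0.11, 1.86], [-2.63, 2.63]. Speed limits (rad/s): [2.22, 2.22, 3.01, 3.01, 3.14, 3.14, 3.14].

## Interface

Orientations are given as a unit quaternion [w, x, y, z].
In Python, from station import env, vision gives the robot as it stands.
- The arm moves only by the tool arm_command, never from a script. Its argument "targets" is text: rows parted by semicolons, each of 6 numbers parted by spaces: the shift along the tool's x, y, z in m, then the turn, a rotation vector about the tool's x, y, z in rad. A call has 1 to 12 rows; each row is the pose to reach, as a shift and turn from the pose commanded when the call began, along the tool's axes at that moment; what a row does not reach only later rows make up. A row lasts 1/10 s, in which the tool goes at most 50 mm and 8.59 degrees, less where a joint would pass 70% of its speed; a pose out of reach is approached as far as the arm can. A call with a gripper value outside its range is refused whole. "grip" is the closure, from 0 (fully open) to 1 (shut), set as the call begins (left out, the last holds). The fingers move at their own pace and stop on an object; the grip force is fixed at half the most. Time passes only in rows, so rows that repeat a pose let the fingers close. It gives the time, the measured TCP pose, the force, the opening and the grip force at its end, in the units of the state.
- env.state(): the state, without advancing time (a new reading comes with each control period).
- vision.capture(name): name is "scene" or "top" or "wrist"; returns a dict with "color" (400x640x3 uint8, red, green, blue), "fx", "fy", "cx", "cy" (pixels), "k1" (the pictures are not rectified: a ray, as slopes to the right and down, at radius r is drawn at 1 + k1 r^2 times it, then the intrinsics apply), "xyz" and "orientation" of the camera in the world. Camera axes: x right, y up, looking along -z (the intrinsics and any distortion apply to the point x, -y, -z); pixel columns grow to the right and rows downward; lengths in m; the calibration is good to about 2 mm. A picture is of the moment at which its call begins. There is no depth.
- env.job_done(): hands the job in; it is judged then, once.
The state is a dict: "t": time; "q": joint angles; "qvel": joint speeds; "joint_efforts": joint torques, N m; "position": TCP position; "eef_rot": TCP orientation; "wrist_force": force on the tool from outside, world axes, zero at the start; "torque": the same for the moment, N m; "opening": opening from 0.0 (shut) to 1.0 (fully open); "grasp_force": force on a finger pad.
Only numpy, scipy, OpenCV 4.12 (cv2) and the standard library are available. Lean on these libraries where they do the work, as an engineer would, in place of code of your own. Each camera call takes 0.05 s, during which the arm holds its last target. There are 200 camera calls.

## Task

Without picking anything up, push the thicker of the two round aluminium bars with the fingers so that it rolls along the bench, up the V-block's ramp and into its groove, then push it endways along the groove until it is right up against the end stop. Leave the bar lying there, and leave the thinner bar and everything else on the bench where it is.

Things in the scene. Friction and masses are not known exactly. Their poses are not given: they have to be found in the camera images.
- vblock: Steel V-block fixed to the bench, 180 mm long (x, along the groove, away from the robot), 150 mm wide, z up. Origin on the bench below the groove's middle. Groove bottom at y = 0, 2 mm up; its faces rise at 35 degrees to crests at y = +-15 mm, 12.5 mm high; from each crest a ramp slopes down to the bench at y = +-75 mm, so bars roll in from either side. The -x end is open; stop plate at +x end.
- stop_face (a point): Point on the inner face of the stop plate (10 mm thick, 60 mm wide, 40 mm high, across the groove's far end), 26 mm above the bench, at x = +80 mm of the V-block. The seated thick bar has its axis at this height; against the stop its centre is at x = +20 mm of the V-block.
- thick_bar: The bar to move: plain solid aluminium round bar, 40 mm diameter, 120 mm long, about 0.4 kg, rolls freely. Origin at its centre, x along its axis (y, z turn as it rolls). Starts on the bench on either side of the V-block, 115 to 165 mm from the groove, within 9 degrees of parallel to it, its far end 25 to 50 mm short of the stop's face along the groove.
- thin_bar: Another aluminium round bar, 24 mm diameter, 120 mm long, 0.15 kg, on the other side of the V-block; leave it. Origin at its centre, x along its axis.
- wax_block: Loose blue wax ring blank with a hole, 40 x 34 x 30 mm high, beyond the V-block's far end; leave it.
- wax_slice: Loose flat blue wax ring blank, 36 x 30 x 10 mm high, on the robot's side of the V-block, about 150 mm from its middle and some 95 mm to the left (+y) of the groove; leave it.
- needle_file: Loose needle file, 150 mm long, 6 mm thick, beyond the V-block's far end; leave it.
- flat_file: Loose flat file, 170 mm long, 18 mm wide, 8 mm thick, left of the work; leave it.
- round_file: Loose round file, 150 mm long, 6 mm thick, left of the work; leave it.
- bench_block: Loose square steel block, 65 x 65 x 22 mm high, beyond the V-block's far end; leave it.
- mallet: Loose wooden mallet, 240 mm long, right of the work; leave it.
There are look-alikes about, which are no part of the job. What is shaped like the thick_bar but green or purple is not meant.

How it is judged:
By the outcome, as a careful person would: the job done as asked, in the order asked, and still so for the second after the job is handed in, with the robot touching nothing.
It also fails if it takes over 45 s, if anything falls off the work surface, if the arm or the gripper's body presses on something with over 40 N, if the wrist force passes 120 N, or if a joint passes its speed limit or range.

## Working session

There is one attempt and no reset: what is moved stays moved. The work goes in short steps, Python scripts to look and compute and a tool call to move; the robot and the scene stay as the last step left them, time stands still between calls to the robot, and variables do not carry over. Pictures are saved under pics/ and viewed, at most 10 in all, crops included, and the job is handed in when it is done.

Besides the shell and the picture viewer there is one more tool, called after ">>>" as a command line: name --argument value ..., lists and objects as JSON in quotes. arm_command: Moves the arm, as the interface text tells. Its arguments: {"type":"object","properties":{"targets":{"type":"string"},"grip":{"type":"number"}},"required":["targets"]}

```bash
mkdir -p pics; cat > h.py <<'E'
import numpy as np, cv2
from scipy.spatial.transform import Rotation as R
def rot(q): return R.from_quat([q[1],q[2],q[3],q[0]]).as_matrix()
def px2w(c,u,v,z):
    K=np.array([[c['fx'],0,c['cx']],[0,c['fy'],c['cy']],[0,0,1]],float)
    xd=np.array([(u-c['cx'])/c['fx'],(v-c['cy'])/c['fy']]); p=xd.copy()
    for _ in range(20): p=xd/(1+c['k1']*(p@p))
    d=rot(c['orientation'])@np.array([p[0],-p[1],-1]); o=np.array(c['xyz'])
    return o+d*(z-o[2])/d[2]
def w2px(c,P):
    q=rot(c['orientation']).T@(np.array(P)-np.array(c['xyz'])); a=np.array([q[0],-q[1]])/-q[2]
    a=a*(1+c['k1']*(a@a)); return np.array([a[0]*c['fx']+c['cx'],a[1]*c['fy']+c['cy']])
def save(c,n): cv2.imwrite('pics/'+n+'.png',c['color'][:,:,::-1])
E
python3 - <<'E'
from station import env, vision
from h import *
import pickle
d={}
for n in ('top','scene'):
    c=vision.capture(n); save(c,n+'0'); d[n]=c
    print(n,c['xyz'],c['orientation'],c['fx'],c['k1'])
pickle.dump(d,open('c0.pkl','wb'))
s=env.state();print(s['t'],s['position'],s['eef_rot'],s['opening'])
E
```

```text
top [0.45222326 0.00218137 1.36231736] [-0.69927499 -0.04776995  0.03511387  0.71239002] 408.3827248142245 -0.0588624777272623
scene [ 1.31827602 -0.23778037  1.02823608] [0.77117836 0.26556322 0.19761832 0.54378959] 481.25340024144896 -0.056267828028628016
0.1 [ 0.24226818 -0.68313046  0.40391095] [-7.00733138e-04  9.85509886e-01  1.69616439e-01 -1.92446178e-04] 0.9977790060507086
```

View pics/top0.png

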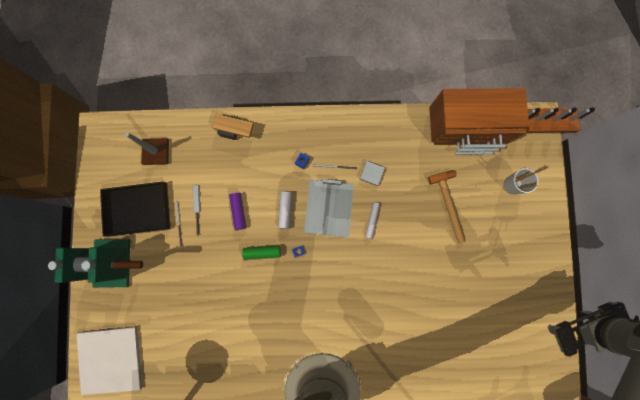

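View pics/scene0.png

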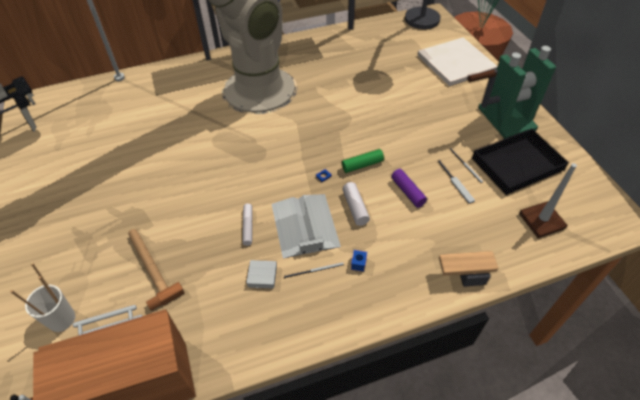

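The top view shows the thick bar at (286,210), the V-block at (328,208) with its stop at (332,183), and the thin bar at (373,220). A purple decoy is at (237,211) and a green one at (262,253). I'll zoom in for precise corners.

```bash
python3 - <<'E'
import pickle
from h import *
d=pickle.load(open('c0.pkl','rb'))
t=d['top']['color'][165:275,220:395,::-1]; t=cv2.resize(t,None,fx=4.5,fy=4.5,interpolation=cv2.INTER_CUBIC)
for i in range(0,175,10): cv2.putText(t,str(220+i),(int(i*4.5),8),0,.28,(0,0,255)); 
for i in range(0,110,10): cv2.putText(t,str(165+i),(0,int(i*4.5)+4),0,.28,(0,0,255))
cv2.imwrite('pics/topz.png',t)
s=d['scene']['color'][160:270,225:435,::-1]; s=cv2.resize(s,None,fx=3.8,fy=3.8,interpolation=cv2.INTER_CUBIC)
for i in range(0,210,10): cv2.putText(s,str(225+i),(int(i*3.8),8),0,.28,(0,0,255)); 
for i in range(0,110,10): cv2.putText(s,str(160+i),(0,int(i*3.8)+4),0,.28,(0,0,255))
cv2.imwrite('pics/scz.png',s)
E
```

```text
(no output)
```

View pics/topz.png

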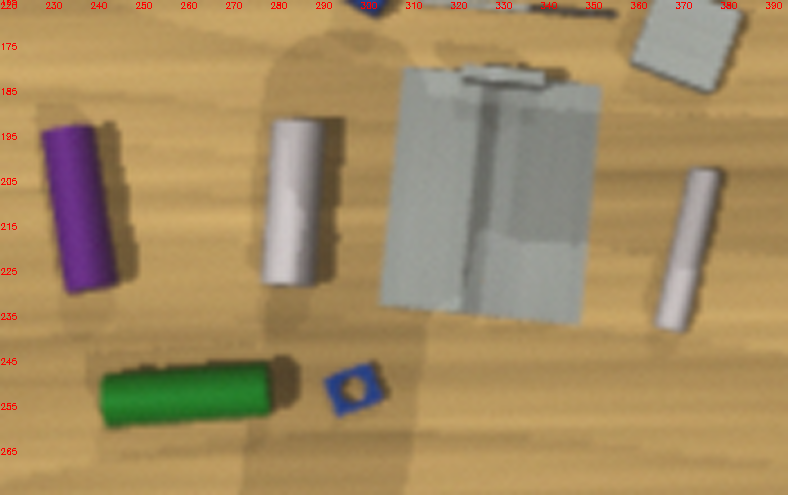

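View pics/scz.png

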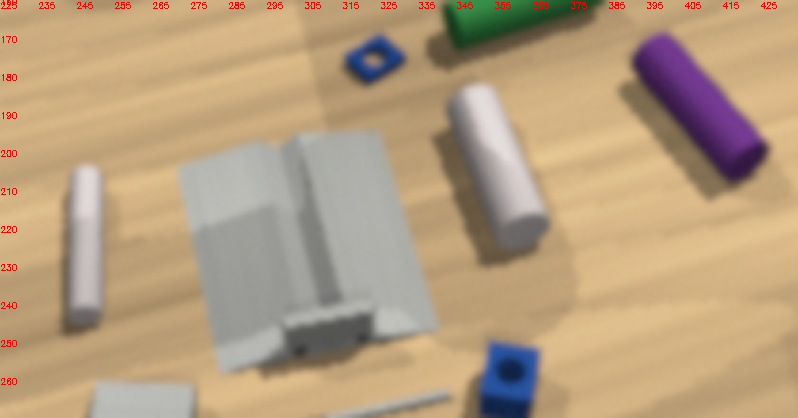

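```bash
cat > fit.py <<'E'
import pickle
from h import *
from scipy.optimize import least_squares
d=pickle.load(open('c0.pkl','rb'));T=d['top'];S=d['scene']
tp=lambda x,y:(220+x/4.5,165+y/4.5); sp=lambda x,y:(225+x/3.8,160+y/3.8)
cor=[(.09,.075),(.09,-.075),(-.09,-.075),(-.09,.075)]
tc=[tp(*a) for a in[(403,68),(602,86),(580,324),(380,305)]]
sc=[sp(*a) for a in[(437,329),(218,373),(180,168),(380,130)]]
def W(p,l): 
    c,s=np.cos(p[2]),np.sin(p[2]); return np.array([p[0]+c*l[0]-s*l[1],p[1]+s*l[0]+c*l[1],l[2]])
for nm,sets in(('both',((T,tc),(S,sc))),('top',((T,tc),)),('scene',((S,sc),))):
    f=lambda p:np.concatenate([w2px(c,W(p,(*l,0)))-q for c,pts in sets for l,q in zip(cor,pts)])
    r=least_squares(f,[.6,0,0]);print(nm,r.x,np.sqrt(np.mean(r.fun**2)))
    if nm=='both':v=r.x
b=[px2w(T,*tp(*a),.02) for a in[(273,119),(322,120),(313,286),(262,284)]]
far=(b[0]+b[1])/2;near=(b[2]+b[3])/2;print('thick far',far,'near',near,np.linalg.norm(far-near),'ctr',(far+near)/2,'yaw',np.arctan2(*(far-near)[1::-1]))
print('scene far end',px2w(S,*sp(522,230),.02))
def loc(P): 
    e=np.array(P[:2])-v[:2];c,s=np.cos(v[2]),np.sin(v[2]);return c*e[0]+s*e[1],-s*e[0]+c*e[1]
print('far/near in vblock',loc(far),loc(near))
for n,a in dict(slice=(355,390),purpleTop=(94,126),purpleBot=(118,285),greenR=(270,390),wax=(368,3),thinbot=(672,330)).items(): print(n,px2w(T,*tp(*a),.01)[:2])
E
python3 fit.py
```

```text
both [ 0.59392689 -0.0347213  -0.12183366] 0.6188307419509421
top [ 0.59161272 -0.03467344 -0.11484615] 0.18527003866135222
scene [ 0.59602125 -0.03490397 -0.12700331] 0.48053539683093993
thick far [0.64828904 0.10763689 0.02      ] near [0.52618238 0.11623748 0.02      ] 0.12240917721855468 ctr [0.58723571 0.11193719 0.02      ] yaw -0.0703189332054
scene far end [0.64896466 0.10606623 0.02      ]
far/near in vblock (np.float64(0.03665804329329986), np.float64(0.1479097219967569)) (np.float64(-0.08558874711808652), np.float64(0.14160663533718298))
slice [0.4489965  0.06839885]
purpleTop [0.64797901 0.26075549]
purpleBot [0.52894802 0.24262225]
greenR [0.4500344  0.13072033]
wax [0.73690468 0.05461297]
thinbot [ 0.48847097 -0.1645806 ]
```

```bash
cat > go.py <<'E'
import sys
from h import *
from station import env
V=np.array([.594,-.0347,-.12])
def rel(lx,ly,tip):
    """shift (tool axes) and turn from the present pose to: tips at V-block-local lx,ly, height tip, tool y along groove"""
    s=env.state();Rt=rot(s['eef_rot']);c,n=np.cos(V[2]),np.sin(V[2])
    P=np.array([V[0]+c*lx-n*ly,V[1]+n*lx+c*ly,tip+.186])
    y=np.array([c,n,0]);z=np.array([0,0,-1.]);G=np.column_stack([np.cross(y,z),y,z])
    return Rt.T@(P-s['position']),R.from_matrix(Rt.T@G).as_rotvec()
if __name__=='__main__':
    for a in sys.argv[1:]: print(a,*[np.round(q,4) for q in rel(*map(float,a.split(',')))])
    s=env.state();c,n=np.cos(V[2]),np.sin(V[2]);e=s['position'][:2]-V[:2]
    print('t',s['t'],'local',c*e[0]+n*e[1],-n*e[0]+c*e[1],'tip',s['position'][2]-.186,'F',np.round(s['wrist_force'],1),'q',np.round(s['q'],2))
E
python3 go.py -- -.0245,.188,.2 2>/dev/null || python3 - <<'E'
from go import *
print([np.round(q,4) for q in rel(-.0245,.188,.2)])
E
```

```text
[array([ 0.6099, -0.6728,  0.0188]), array([-1.4000e-03, -7.0000e-04, -1.1099e+00])]
```

>>> arm_command --targets "0.61 -0.673 0.02 -0.001 -0.001 -1.11;0.61 -0.673 0.02 -0.001 -0.001 -1.11;0.61 -0.673 0.02 -0.001 -0.001 -1.11;0.61 -0.673 0.02 -0.001 -0.001 -1.11;0.61 -0.673 0.02 -0.001 -0.001 -1.11;0.61 -0.673 0.02 -0.001 -0.001 -1.11;0.61 -0.673 0.02 -0.001 -0.001 -1.11;0.61 -0.673 0.02 -0.001 -0.001 -1.11;0.61 -0.673 0.02 -0.001 -0.001 -1.11;0.61 -0.673 0.02 -0.001 -0.001 -1.11;0.61 -0.673 0.02 -0.001 -0.001 -1.11;0.61 -0.673 0.02 -0.001 -0.001 -1.11" --grip 0

```text
t: 1.3
position: [0.4738, -0.1279, 0.3914]
eef_rot: [0.001, 0.748, 0.663, -0.0]
wrist_force: [0.6, -0.2, 0.2]
opening: 1.003
grasp_force: 0.0
```

```bash
python3 go.py " -.0245,.188,.2"
```

```text
-.0245,.188,.2 [0.295  0.0836 0.005 ] [ 0.0002  0.0014 -0.0003]
t 1.3 local -0.10820076072149398 -0.10695556693725454 tip 0.20542427530928903 F [ 0.6 -0.2  0.2] q [ 0.44  0.36 -0.38  2.12  0.21  0.69 -0.2 ]
```

>>> arm_command --targets "0.29 0.083 0.05 0 0 0;0.29 0.083 0.05 0 0 0;0.29 0.083 0.05 0 0 0;0.29 0.083 0.05 0 0 0;0.29 0.083 0.05 0 0 0;0.29 0.083 0.05 0 0 0;0.29 0.083 0.05 0 0 0;0.29 0.083 0.05 0 0 0;0.29 0.083 0.05 0 0 0;0.29 0.083 0.05 0 0 0"

```text
t: 2.3
position: [0.5903, 0.1461, 0.3413]
eef_rot: [0.001, 0.749, 0.663, -0.001]
wrist_force: [-0.2, -0.4, 0.2]
opening: 0.998
grasp_force: 0.0
```

```bash
python3 go.py " -.0245,.188,.012"; python3 - <<'E'
from station import vision
from h import *
save(vision.capture('wrist'),'w1')
E
```

```text
-.0245,.188,.012 [0.0093 0.0008 0.1433] [ 0.0002  0.0025 -0.0024]
t 2.3 local -0.025318375187024494 0.17906565890442142 tip 0.15530561741740245 F [-0.2 -0.4  0.2] q [-0.1   0.55 -0.34  1.92  0.28  0.72 -0.73]
```

View pics/w1.png

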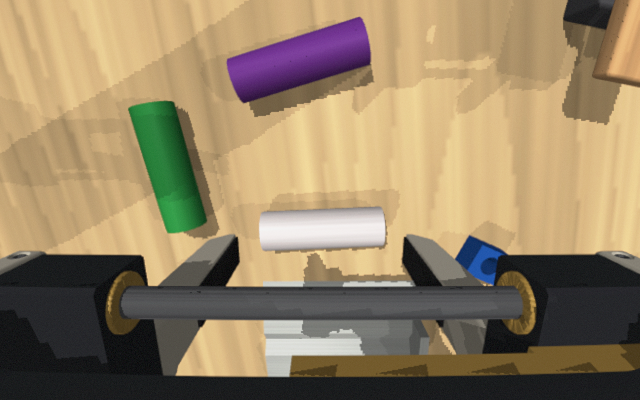

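The wrist view shows the thick bar centred between the fingers, x 260–386, y 208–250. The green and purple bars are well clear.

```bash
python3 - <<'E'
from station import vision
from go import *
c=vision.capture('wrist');cc,n=np.cos(V[2]),np.sin(V[2])
for p in[(260,211),(385,207),(386,247),(261,250),(323,229)]:
    w=px2w(c,*p,.025);e=w[:2]-V[:2];print(p,w[:2],'local',cc*e[0]+n*e[1],-n*e[0]+cc*e[1])
print(rel(-.0245,.188,.012))
E
```

```text
(260, 211) [0.52909043 0.13846404] local -0.08517263472715542 0.16414828316152624
(385, 207) [0.65114989 0.12762816] local 0.037306237846392136 0.16800234046223778
(386, 247) [0.64927801 0.08555288] local 0.04048474603591035 0.12600554852926263
(261, 250) [0.52306566 0.09771521] local -0.08627593798167324 0.12297125877980568
(323, 229) [0.58823442 0.11246353] local -0.02334138926746681 0.14541501749606767
(array([0.00887762, 0.00057246, 0.14350129]), array([ 0.0006711 ,  0.00188298, -0.00224927]))
```

>>> arm_command --targets "0.009 0.001 0.03 0 0.002 -0.002;0.009 0.001 0.06 0 0.002 -0.002;0.009 0.001 0.09 0 0.002 -0.002;0.009 0.001 0.115 0 0.002 -0.002;0.009 0.001 0.13 0 0.002 -0.002;0.009 0.001 0.138 0 0.002 -0.002;0.009 0.001 0.142 0 0.002 -0.002;0.009 0.001 0.142 0 0.002 -0.002"

```text
t: 3.2
position: [0.5928, 0.1567, 0.1995]
eef_rot: [-0.0, 0.748, 0.664, 0.001]
wrist_force: [-0.6, -0.9, 0.5]
opening: 1.002
grasp_force: 0.0
```

```bash
python3 go.py " -.0245,.188,.012"
```

```text
-.0245,.188,.012 [-0.0019 -0.0004  0.0015] [ 0.0007 -0.0008  0.0017]
t 3.2 local -0.02407839229021051 0.1898632501249403 tip 0.01345720169106468 F [-0.6 -0.9  0.5] q [-0.19  0.75 -0.24  1.99  0.38  0.44 -0.84]
```

>>> arm_command --targets "-0.003 0 0 0 0 0;-0.007 0 0 0 0 0;-0.012 0 0 0 0 0;-0.017 0 0 0 0 0;-0.022 0 0 0 0 0;-0.027 0 0 0 0 0;-0.032 0 0 0 0 0;-0.037 0 0 0 0 0;-0.042 0 0 0 0 0;-0.047 0 0 0 0 0;-0.051 0 0 0 0 0;-0.054 0 0 0 0 0"

```text
t: 4.4
position: [0.5862, 0.1026, 0.199]
eef_rot: [-0.0, 0.748, 0.664, 0.0]
wrist_force: [-0.2, -0.4, 0.9]
opening: 0.997
grasp_force: 0.0
```

```bash
cat > look.py <<'E'
import sys
from station import vision
from h import *
c=vision.capture('top');t=cv2.resize(c['color'][165:275,220:395,::-1],None,fx=4.5,fy=4.5,interpolation=cv2.INTER_CUBIC)
w=vision.capture('wrist')['color'][:,:,::-1]
s=cv2.resize(vision.capture('scene')['color'][160:270,225:435,::-1],(400,210))
w=cv2.resize(w,(388,242)); o=np.zeros((600,788,3),np.uint8)
t=cv2.resize(t,(560,352)); o[:352,:560]=t; o[355:597,:388]=w; o[355:565,388:]=s
cv2.imwrite('pics/'+sys.argv[1]+'.png',o)
E
python3 look.py l1; python3 go.py " -.0245,.0375,.02"
```

```text
-.0245,.0375,.02 [-0.0982 -0.0005 -0.007 ] [ 0.0002 -0.0006  0.0016]
t 4.55 local -0.024125761392278428 0.13570665186733838 tip 0.013063003011799551 F [-0.6 -0.7  0. ] q [-0.11  0.74 -0.24  2.03  0.41  0.42 -0.78]
```

View pics/l1.png

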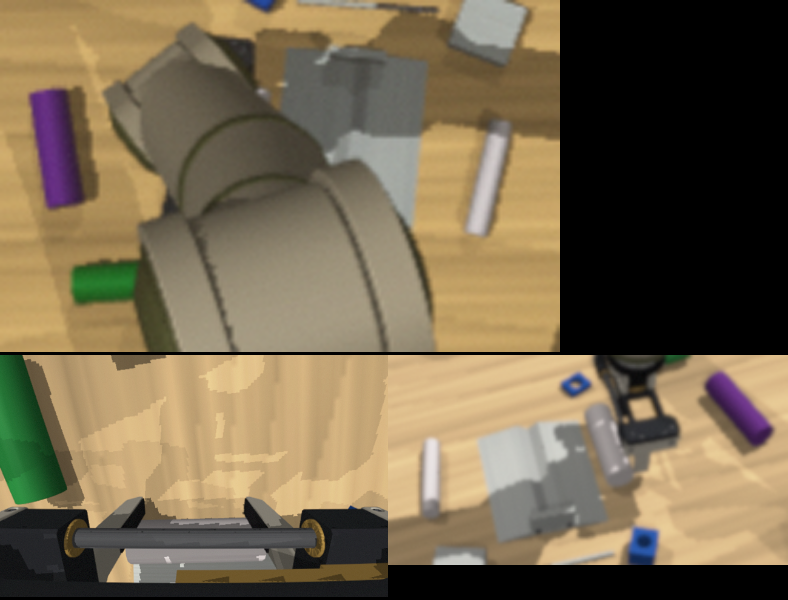

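The scene view (bottom right) shows the bar straight and parallel at the foot of the ramp, in front of the fingers. I'll keep pushing.

>>> arm_command --targets "-0.003 0 -0.001 0 0 0;-0.007 0 -0.002 0 0 0;-0.012 0 -0.003 0 0 0;-0.017 0 -0.003 0 0 0;-0.022 0 -0.004 0 0 0;-0.027 0 -0.004 0 0 0;-0.032 0 -0.005 0 0 0;-0.037 0 -0.005 0 0 0;-0.042 0 -0.005 0 0 0;-0.047 0 -0.006 0 0 0;-0.052 0 -0.006 0 0 0;-0.057 0 -0.006 0 0 0"

```text
t: 5.75
position: [0.5811, 0.0508, 0.2068]
eef_rot: [-0.001, 0.746, 0.666, 0.005]
wrist_force: [1.3, 16.5, 12.2]
opening: 1.002
grasp_force: 7.6
```

>>> arm_command --targets "-0.005 0 0 0 0 0;-0.010 0 0 0 0 0;-0.015 0 0 0 0 0;-0.020 0 0 0 0 0;-0.024 0 0 0 0 0;-0.028 0 0 0 0 0;-0.032 0 0 0 0 0;-0.036 0 0 0 0 0;-0.039 0 0 0 0 0;-0.041 0 0 0 0 0;-0.041 0 0 0 0 0;-0.041 0 0 0 0 0"

```text
t: 6.95
position: [0.5745, 0.0052, 0.2048]
eef_rot: [-0.0, 0.748, 0.664, -0.0]
wrist_force: [-0.9, -0.7, 0.7]
opening: 1.0
grasp_force: 0.0
```

```bash
python3 look.py l2; python3 go.py " -.0245,.0375,.02"
```

```text
-.0245,.0375,.02 [-0.0002 -0.0004 -0.0012] [-0.0002 -0.0004  0.0017]
t 7.1 local -0.024061733261649093 0.03771926335551963 tip 0.01879922273698148 F [-0.7  1.6 -0.1] q [ 0.06  0.72 -0.26  2.07  0.44  0.4  -0.66]
```

View pics/l2.png

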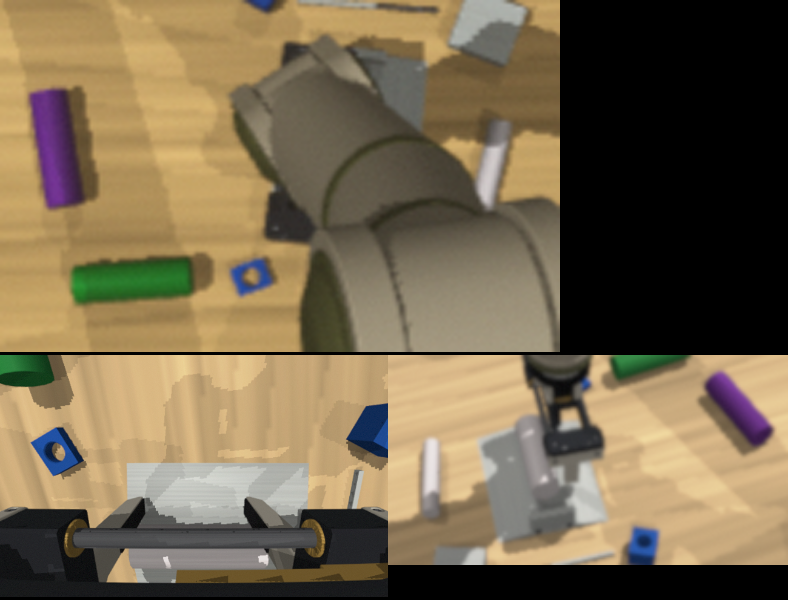

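Contact force has dropped to zero and the scene view shows the bar lying in the groove. I'll back off, lift, close the fingers and go round to its near end.

>>> arm_command --targets "0.008 0 0 0 0 0;0.012 0 -0.01 0 0 0;0.012 0 -0.04 0 0 0;0.012 0 -0.08 0 0 0;0.005 -0.03 -0.11 0 0 0;-0.02 -0.07 -0.11 0 0 0;-0.037 -0.11 -0.11 0 0 0;-0.037 -0.116 -0.11 0 0 0;-0.037 -0.116 -0.11 0 0 0;-0.037 -0.116 -0.11 0 0 0;-0.037 -0.116 -0.11 0 0 0;-0.037 -0.116 -0.11 0 0 0" --grip 1

```text
t: 8.3
position: [0.4561, -0.0169, 0.3148]
eef_rot: [-0.0, 0.747, 0.664, 0.001]
wrist_force: [0.5, 0.5, -0.3]
opening: 0.03
grasp_force: 0.0
```

```bash
python3 look.py l3; python3 go.py " -.14,0,.02"; python3 - <<'E'
from station import vision
import pickle
pickle.dump({n:vision.capture(n) for n in('wrist','scene')},open('c1.pkl','wb'))
E
```

```text
-.14,0,.02 [-0.001  -0.0004  0.1087] [-0.     -0.0009  0.0023]
t 8.45 local -0.13955199345822092 0.000886388526705157 tip 0.12873291380138702 F [ 0.1 -0.1 -0. ] q [ 0.19  0.45 -0.37  2.27  0.35  0.47 -0.59]
```

View pics/l3.png

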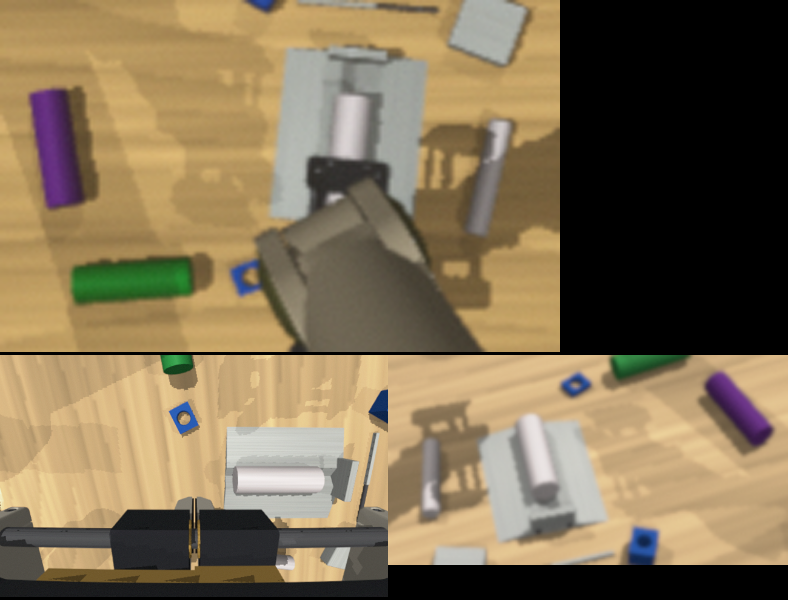

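The bar is seated in the groove; the composite's wrist view shows its near end at about (235,480) and its far end at (325,480), clear of the stop. I'll measure the gap.

```bash
python3 - <<'E'
from go import *
import pickle
d=pickle.load(open('c1.pkl','rb'));c=d['wrist'];cc,n=np.cos(V[2]),np.sin(V[2])
k=640/388
for nm,x,y,z in[('near',235,480,.03),('far',324,480,.03),('far top edge',324,466,.03),('far bot edge',324,492,.03),('near top',238,468,.03),('near bot',237,493,.03),('vb nearL',228,427,0),('vb farL',342,430,0)]:
    w=px2w(c,x*k,(y-355)*400/242,z);e=w[:2]-V[:2];print(nm,'local',np.round([cc*e[0]+n*e[1],-n*e[0]+cc*e[1]],4))
E
```

```text
near local [-0.0816 -0.0002]
far local [0.0492 0.0002]
far top edge local [0.0456 0.021 ]
far bot edge local [ 0.0525 -0.0183]
near top local [-0.0783  0.0175]
near bot local [-0.0775 -0.0199]
vb nearL local [-0.09    0.0741]
vb farL local [0.0857 0.0717]
```

>>> arm_command --targets "-0.001 0 0.03 0 0 0;-0.001 0 0.06 0 0 0;-0.001 0 0.085 0 0 0;-0.001 0 0.1 0 0 0;-0.001 0 0.106 0 0 0;-0.001 0.008 0.108 0 0 0;-0.001 0.018 0.108 0 0 0;-0.001 0.028 0.108 0 0 0;-0.001 0.036 0.108 0 0 0;-0.001 0.042 0.108 0 0 0;-0.001 0.048 0.108 0 0 0;-0.001 0.053 0.108 0 0 0"

```text
t: 9.75
position: [0.5061, -0.0247, 0.2071]
eef_rot: [-0.001, 0.748, 0.664, -0.002]
wrist_force: [-8.0, 2.1, 7.7]
opening: 0.002
grasp_force: 4.8
```

>>> arm_command --targets "0 0.004 0 0 0 0;0 0.007 0 0 0 0;0 0.010 0 0 0 0;0 0.013 0 0 0 0;0 0.016 0 0 0 0;0 0.018 0 0 0 0;0 0.018 0 0 0 0"

```text
t: 10.45
position: [0.524, -0.0268, 0.207]
eef_rot: [-0.001, 0.748, 0.664, -0.002]
wrist_force: [-6.5, 0.4, 5.4]
opening: 0.006
grasp_force: 3.5
```

```bash
python3 go.py " -.058,0,.02"
```

```text
-.058,0,.02 [0.0005 0.0124 0.001 ] [-0.0037  0.0008  0.002 ]
t 10.45 local -0.07042871123883893 -0.0005100756910025525 tip 0.021033648280643913 F [-6.5  0.4  5.4] q [ 0.11  0.69 -0.24  2.19  0.5   0.32 -0.67]
```

>>> arm_command --targets "0 0.002 0 0 0 0;0 0.004 0 0 0 0;0 0.006 0 0 0 0;0 0.0075 0 0 0 0;0 0.0085 0 0 0 0;0 0.009 0 0 0 0"

```text
t: 11.05
position: [0.5325, -0.0278, 0.207]
eef_rot: [-0.001, 0.748, 0.664, -0.002]
wrist_force: [-8.1, 1.3, 7.8]
opening: 0.003
grasp_force: 4.6
```

>>> arm_command --targets "0 0.001 0 0 0 0;0 0.0015 0 0 0 0;0 0.002 0 0 0 0;0 0.002 0 0 0 0"

```text
t: 11.45
position: [0.5345, -0.028, 0.207]
eef_rot: [-0.001, 0.748, 0.664, -0.002]
wrist_force: [-9.3, 1.8, 6.8]
opening: 0.004
grasp_force: 4.4
```

```bash
python3 go.py " -.058,0,.02"
```

```text
-.058,0,.02 [0.0005 0.0019 0.001 ] [-0.0044  0.001   0.0022]
t 11.45 local -0.05986006144013031 -0.00048376125007957866 tip 0.02103142513627962 F [-9.3  1.8  6.8] q [ 0.12  0.69 -0.25  2.16  0.49  0.34 -0.66]
```

>>> arm_command --targets "0 0.001 0 0 0 0;0 0.0015 0 0 0 0;0 0.002 0 0 0 0;0 0.002 0 0 0 0"

```text
t: 11.85
position: [0.5365, -0.0282, 0.207]
eef_rot: [-0.001, 0.748, 0.664, -0.002]
wrist_force: [-8.5, 1.2, 7.3]
opening: 0.005
grasp_force: 4.4
```

>>> arm_command --targets "0 0.0005 0 0 0 0;0 0.001 0 0 0 0;0 0.0015 0 0 0 0;0 0.0015 0 0 0 0"

```text
t: 12.25
position: [0.538, -0.0284, 0.207]
eef_rot: [-0.001, 0.747, 0.664, -0.002]
wrist_force: [-7.4, 0.8, 8.1]
opening: 0.005
grasp_force: 4.3
```

Still sliding, with no rise in force yet.

>>> arm_command --targets "0 0.0005 0 0 0 0;0 0.001 0 0 0 0;0 0.0015 0 0 0 0;0 0.0015 0 0 0 0"

```text
t: 12.65
position: [0.5391, -0.0285, 0.207]
eef_rot: [-0.002, 0.747, 0.664, -0.002]
wrist_force: [-9.0, 1.7, 7.8]
opening: 0.003
grasp_force: 5.1
```

>>> arm_command --targets "0 0.0005 0 0 0 0;0 0.001 0 0 0 0;0 0.0015 0 0 0 0;0 0.0015 0 0 0 0"

```text
t: 13.05
position: [0.5396, -0.0285, 0.207]
eef_rot: [-0.002, 0.747, 0.664, -0.003]
wrist_force: [-13.7, 3.3, 12.0]
opening: 0.007
grasp_force: 7.4
```

```bash
python3 look.py l4; python3 go.py " -.058,0,.02"
```

```text
-.058,0,.02 [ 0.0004 -0.0032  0.001 ] [-0.0075  0.0018  0.0027]
t 13.2 local -0.0548038470406019 -0.0003681903810581347 tip 0.020974432959733114 F [-13.7   2.   11.7] q [ 0.12  0.7  -0.26  2.15  0.49  0.36 -0.65]
```

View pics/l4.png

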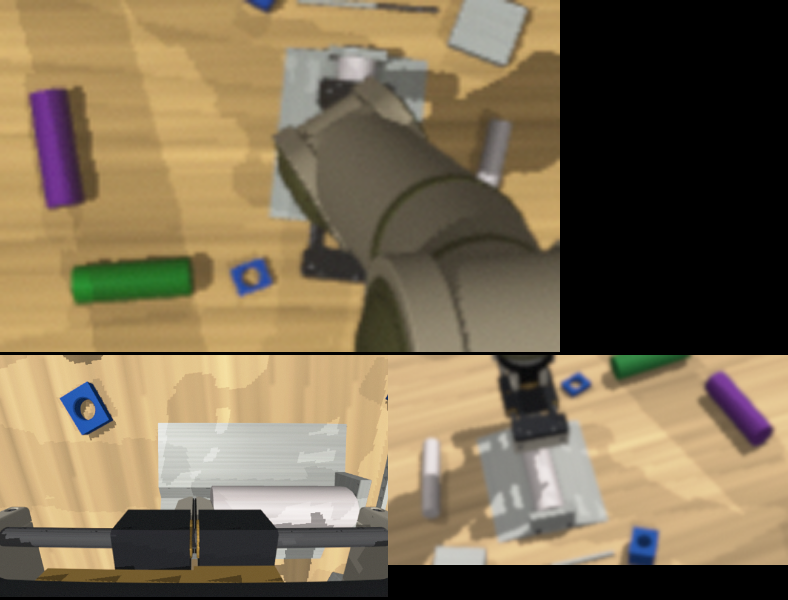

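Force is rising and motion has stopped following commands, so the bar has reached the stop. One more small press will confirm it.

>>> arm_command --targets "0 0.0005 0 0 0 0;0 0.001 0 0 0 0;0 0.0015 0 0 0 0;0 0.002 0 0 0 0;0 0.002 0 0 0 0"

```text
t: 13.7
position: [0.5402, -0.0285, 0.2069]
eef_rot: [-0.003, 0.747, 0.665, -0.005]
wrist_force: [-19.7, 4.1, 16.9]
opening: 0.009
grasp_force: 10.4
```

Force is still climbing against the stop. I'll retreat straight back, then up.

>>> arm_command --targets "0 -0.002 0 0 0 0;0 -0.004 0 0 0 0;0 -0.007 0 0 0 0;0 -0.012 0 0 0 0;0 -0.02 0 0 0 0;0 -0.03 -0.02 0 0 0;0 -0.04 -0.06 0 0 0;0 -0.05 -0.1 0 0 0;0 -0.06 -0.13 0 0 0;0 -0.07 -0.15 0 0 0;0 -0.07 -0.15 0 0 0;0 -0.07 -0.15 0 0 0"

```text
t: 14.9
position: [0.4752, -0.0209, 0.3571]
eef_rot: [0.0, 0.748, 0.664, 0.001]
wrist_force: [-0.7, 1.0, -0.1]
opening: 0.006
grasp_force: 0.0
```

```bash
python3 go.py; python3 - <<'E'
from station import vision
from h import *
import pickle
d={n:vision.capture(n) for n in('wrist','scene','top')};pickle.dump(d,open('c2.pkl','wb'))
o=np.zeros((600,800,3),np.uint8)
s=cv2.resize(d['scene']['color'][180:260,255:355,::-1],(400,320),interpolation=cv2.INTER_CUBIC)
t=cv2.resize(d['top']['color'][170:250,285:385,::-1],(400,320),interpolation=cv2.INTER_CUBIC)
w=cv2.resize(d['wrist']['color'][:,:,::-1],(448,280))
o[:320,:400]=s;o[:320,400:]=t;o[320:,:448]=w
cv2.imwrite('pics/l5.png',o)
E
```

```text
t 14.9 local -0.11956586473109614 -0.0005616930490823825 tip 0.17112422845689806 F [-0.7  1.  -0.1] q [ 0.27  0.41 -0.45  2.19  0.31  0.61 -0.53]
```

View pics/l5.png

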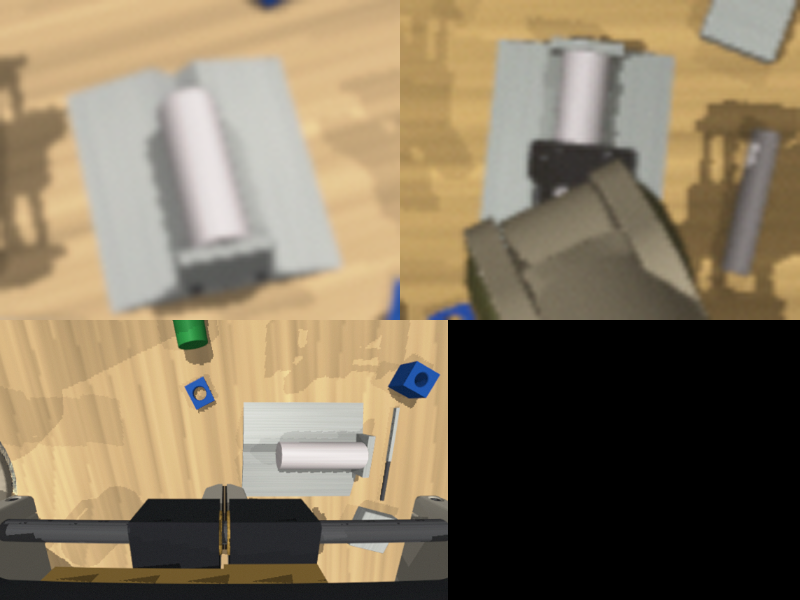

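The bar lies in the groove with its far end on the stop plate in all three views, and the arm is clear.

```bash
python3 -c "
from station import env
print(env.job_done())"
```

```text
the job is handed in; nothing more can be done
None
```

The thick bar was rolled up the ramp into the V-block's groove and pushed endways until it met the end stop (contact force rose to about 20 N). The arm then backed clear and I handed the job in at about 15 s; the thin bar and the other objects were not touched.

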